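# Clamp the flux syringe in the dispensing cradle

### The job

Load the orange flux syringe into the dispensing fixture: lift the sprung clamp bar clear of its lug and turn it aside, lay the syringe in the two saddles with its needle through the slot of the stop plate, and slide it gently forward until its shoulder is felt to bear on the plate, without forcing it. Then lift the bar again, turn it back over the barrel and let it down gently, so that it clamps the syringe there.

Things in the scene. Friction and masses are not known exactly. Their poses are not given: they have to be found in the camera images.
- syringe: Orange flux syringe lying on the black mat, 127 mm long, 40 to 85 g. Origin: centre of its underside; y runs along the barrel, needle to -y; z up. The barrel acts as a bar 16 mm wide (x), 20 mm high (z 0 to 20 mm), from the shoulder at y = -34 mm to y = +49 mm: it does not roll. Flange, 23 mm across, at y = +44 mm; needle tip at y = -63 mm. Grip it across x near y = +3 mm.
- fixture: Aluminium base plate 144 x 142 x 8 mm, fixed to the bench, with two saddles nearest the robot, a post beyond them, a slotted steel stop plate at the right end. Origin: on the bench under the cradle's middle; y along the cradle (stop at -y), x from cradle to post, z up.
- seat (a point): Cradle's middle at the saddles' floor, 22 mm above the bench; axes as fixture. Saddles 7 mm thick at y = -27.5 and +27.5 mm (48 mm between them for fingers), inside 20 mm wide at the floor, 24 mm at the wall tops, 12 mm up. Their 3 mm soft lining carries nothing. A laid syringe has its origin at x = 0, z = 0 here, axes as fixture.
- stop_foot: Foot of the stop, fixed, origin 41 mm to -y of the cradle's middle. It carries the rigid upright plate (28 mm wide, top 44 mm above the bench) with an 11 mm slot open at the top for cone and needle. Where the plate is locked along y is not measured: with its shoulder on the plate, the syringe has its origin between y = -6 and 0 mm from the seat.
- clamp_bar: Steel clamp bar 112 x 14 x 10 mm with a black upright wing grip on it, over the post. Origin on the post's axis, 36 mm below the bar's underside; the bar points to its own -x, free end 102 mm from the axis; z up. At rest its underside is 36 mm above the bench.
- wing (a point): Middle of the top of the wing grip, on the post's axis, 80 mm to the fixture's +x of the cradle's middle. The wing is 12 mm thick, 34 mm long (along the bar) and stands 30 mm above the bar's top. Grip it across its thickness in the upper 20 mm, lift straight up, then turn about the vertical.
- clamp_lift (a joint): Lift of the bar, m: 0 at rest, 0.026 at the top. A spring and its weight pull it down, about 7.5 N at 0 and 0.3 N more per mm; it is damped (40 N per m/s). It turns between its two places only when lifted over a lug 12 mm high; 17 mm clears it. It reads about 0.004 with the bar resting on the laid barrel, its soft pad pressed in.
- clamp_turn (a joint): Turn of the bar about the post, rad: 0 over the cradle (pointing to the fixture's -x), growing clockwise seen from above to 1.40 (stop), pointing to about the fixture's +y, clear of the cradle; there it may be let down and released.
There are look-alikes about, which are no part of the job. There is more than one size of the syringe; the job needs the smaller.

How it is judged:
By the outcome, as a careful person would: the job done as asked, in the order asked, and still so for the second after the job is handed in, with the robot touching nothing.
It also fails if it takes over 72 s, if anything falls off the work surface, if the arm or the gripper's body presses on something with over 40 N, if the wrist force passes 120 N, or if a joint passes its speed limit or range.

### The arm

A 6-joint arm with a two-finger parallel gripper is mounted at the origin on a cart in front of the work surface, level with it; the furniture and walls round the work are solid. World frame = base frame: x ahead of the robot, y to its left, z up, the work surface at z = 0. Lengths are in m, angles in rad, forces in N, time in s.
With the tool pointing down it reaches from about 0.3 to 0.75 m from the base axis. Payload 8.5 kg.
Tool frame: the origin (TCP) lies at the very end of the fingers, on their centre line; the grasp point (between the pads) lies 19 mm behind it (pinch_z is the distance from the TCP to the grasp point, in m); z points along the fingers, y is the line along which they close (so a half turn about z gives the same grasp; the last joint's range is limited). The gripper opens to 88 mm and grips with 3 to 60 N. Pads are 18 mm wide; open, the fingers measure 123 mm over their backs; the gripper's body (75 mm by 187 mm) begins 45 mm behind the grasp point.
Start: joints at [-1.403, 0.381, 1.297, -0, 1.464, -0.215], TCP at [0.205, -0.51, 0.2] pointing down, gripper open.
Joint ranges: [-3.11, 3.11], [-0.89, 2.33], [0.22, 2.48], [-1.42, 4.56], [0.17, 2.85], [-2.88, 2.88]. Speed limits (rad/s): [2.39, 2.39, 3.14, 3.14, 3.14, 3.14].

### API

Orientations are given as a unit quaternion [x, y, z, w].
In Python, from workcell import * gives the robot as it stands.
- The arm moves only by the shell command python3 -m creep 'ROWS' [FORCE]. ROWS is JSON, a list of rows, each an object with "twist": the turn, a rotation vector about the tool's x, y, z in degrees, a list of three; "offset": the shift along the tool's x, y, z in m, a list of three; "jaw": the opening, from -1 (shut) to 1 (fully open), so that 0 is half open. In form: [{"twist": [rx, ry, rz], "offset": [x, y, z], "jaw": jaw}, ...]. A call has 1 to 8 rows; each row is the pose to reach, as a shift and turn from the pose commanded when the call began, along the tool's axes at that moment; what a row does not reach only later rows make up. A row lasts 1/8 s, in which the tool goes at most 62.5 mm and 10.7 degrees, less where a joint would pass 70% of its speed; a pose out of reach is approached as far as the arm can. A call with a gripper value outside its range is refused whole. The fingers move at their own pace and stop on an object; FORCE is the grip in N (left out, the last holds). Time passes only in rows, so rows that repeat a pose let the fingers close. It gives the time, the measured TCP pose, the force, the opening and the grip force at its end, in the units of the state.
- get_obs(): the state, without advancing time (a new reading comes with each control period).
- capture(name): name is "scene" or "side" or "wrist"; returns (picture, depth): 384x512x3 uint8, red, green, blue; 384x512 float32, m along the optical axis (not along the pixel's ray), 0 where there is no reading.
- camera_info(name): a dict with "K" (3x3 intrinsics, pixels), "D" ([k1, k2, p1, p2, k3] as OpenCV has them; the pictures are not rectified), "xyz" and "rotation" of the camera in the world. Camera axes: x right, y up, looking along -z (the intrinsics and any distortion apply to the point x, -y, -z); pixel columns grow to the right and rows downward; lengths in m; the calibration is good to about 2 mm. A picture is of the moment at which its call begins: read the wrist's pose just before it. camera_info takes no time and is no camera call; for the wrist camera it gives the pose at the moment of the call.
- hand_in(): hands the job in; it is judged then, once.
The state is a dict: "time_s": time; "q": joint angles; "dq": joint speeds; "joint_torque": joint torques, N m; "tool_pos": TCP position; "tcp_rot": TCP orientation; "wrist_force": force on the tool from outside, world axes, zero at the start; "ft_torque": the same for the moment, N m; "grip_width": opening from 0.0 (shut) to 1.0 (fully open); "finger_force": force on a finger pad.
Only numpy, scipy, OpenCV 4.12 (cv2) and the standard library are available. Lean on these libraries where they do the work, as an engineer would, in place of code of your own. Each camera call takes 0.05 s, during which the arm holds its last target. There are 200 camera calls.

## Working session

There is one attempt and no reset: what is moved stays moved. The work goes in short steps, Python scripts to look and compute and a shell command to move; the robot and the scene stay as the last step left them, time stands still between calls to the robot, and variables do not carry over. Pictures are saved under pics/ and viewed, at most 10 in all, crops included, and the job is handed in when it is done.

```bash
mkdir -p pics; ls; cat > h.py <<'E'
from workcell import *
import numpy as np, cv2
from scipy.spatial.transform import Rotation as R
def rot(ci):
    r=np.array(ci["rotation"],float)
    return r if r.shape==(3,3) else R.from_quat(r).as_matrix()
def ray(ci,uv):
    p=cv2.undistortPoints(np.array(uv,float).reshape(-1,1,2),np.array(ci["K"],float),np.array(ci["D"],float)).reshape(-1,2)
    d=np.c_[p[:,0],-p[:,1],-np.ones(len(p))]
    return d@rot(ci).T
def plane(ci,uv,z):
    d=ray(ci,uv);o=np.array(ci["xyz"]);return o+d*((z-o[2])/d[:,2])[:,None]
def pts(ci,uv,dep):
    return np.array(ci["xyz"])+ray(ci,uv)*np.array(dep).reshape(-1,1)
def save(n,im,s=1):
    cv2.imwrite(n,cv2.cvtColor(cv2.resize(im,None,fx=s,fy=s,interpolation=cv2.INTER_CUBIC),cv2.COLOR_RGB2BGR))
E
python3 - <<'E'
from h import *
for n in("scene","side"):
    im,d=capture(n);ci=camera_info(n);np.savez("pics/"+n,im=im,d=d);save(f"pics/{n}0.png",im,1.5);print(n,ci)
print(get_obs())
E
```

```text
pics
scene {'K': array([[360.0139536 ,   0.        , 252.74221859],
       [  0.        , 360.0139536 , 191.04041215],
       [  0.        ,   0.        ,   1.        ]]), 'D': array([-0.08892631,  0.        ,  0.        ,  0.        ,  0.        ]), 'xyz': array([-0.15466487,  0.55730835,  0.81745048]), 'rotation': array([-0.14662705,  0.41219876,  0.83826121, -0.32543945])}
side {'K': array([[471.00278063,   0.        , 268.35281392],
       [  0.        , 471.00278063, 186.92447165],
       [  0.        ,   0.        ,   1.        ]]), 'D': array([-0.15538535,  0.        ,  0.        ,  0.        ,  0.        ]), 'xyz': array([ 0.33121165, -1.20249851,  0.73304538]), 'rotation': array([ 0.48652625, -0.02413713, -0.06445544,  0.87095069])}
{'time_s': 0.1, 'q': array([-1.40331111e+00,  3.81132007e-01,  1.29811738e+00,  1.76978592e-05,
        1.46361838e+00, -2.15312198e-01]), 'dq': array([-0.00150046, -0.00015566, -0.00218226,  0.0017896 ,  0.00046406,
        0.00082509]), 'joint_torque': array([ 3.44443004e-03, -4.38650000e+01, -2.24910343e+01,  7.14569748e-02,
        3.42165458e-02, -6.86461703e-05]), 'tool_pos': array([ 0.20538174, -0.50990456,  0.19912053]), 'tcp_rot': array([ 9.81739097e-01,  1.90231275e-01,  2.40397888e-05, -6.37164205e-04]), 'wrist_force': array([-0.08303565,  0.04392946,  0.53209977]), 'ft_torque': array([-0.02821754,  0.05677754, -0.06136737]), 'finger_force': 0.0, 'grip_width': 1.0041612466241283}
```

View pics/scene0.png

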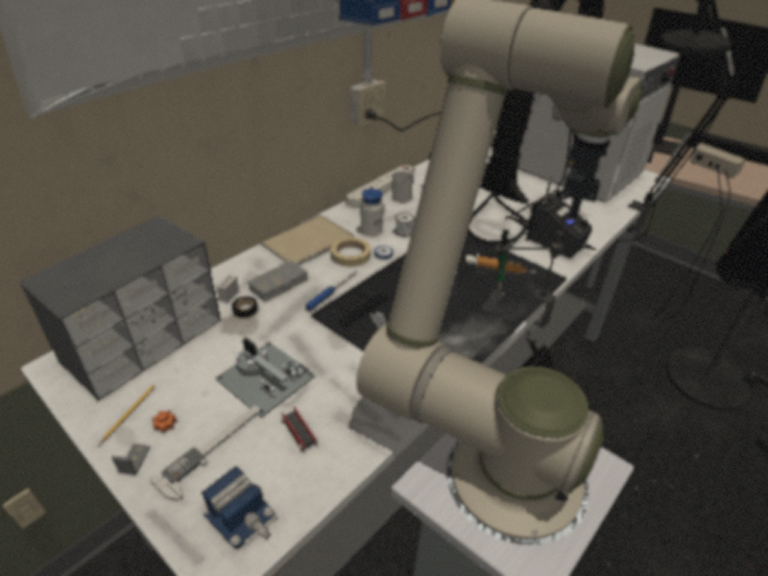

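View pics/side0.png

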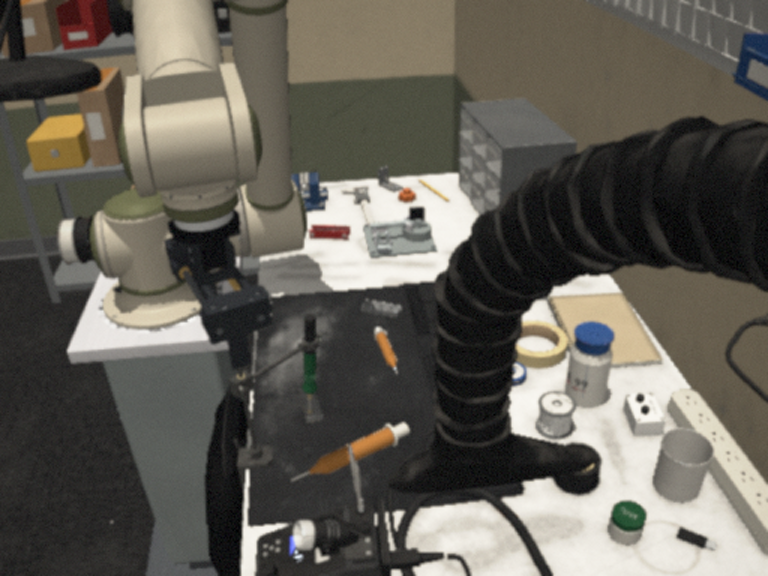

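Side view: two orange syringes, a small one at (385,350)/1.5 = (257,233) and a large one at (355,450)/1.5 = (237,300). There are also orange caps, e.g. (407,195)/1.5. The small one fits the 127 mm length, which I'll check by measuring. The fixture is at side (400,235)/1.5 and scene (265,375)/1.5.

```bash
python3 - <<'E'
from h import *
z=np.load("pics/side.npz");im,d=z["im"],z["d"];ci=camera_info("side")
hsv=cv2.cvtColor(im,cv2.COLOR_RGB2HSV)
m=cv2.inRange(hsv,(5,120,90),(20,255,255))
n,l,s,c=cv2.connectedComponentsWithStats(m)
for i in range(1,n):
    if s[i,4]<40: continue
    v,u=np.where(l==i);P=plane(ci,np.c_[u,v],0.012);k=d[v,u]>0;Q=pts(ci,np.c_[u,v][k],d[v,u][k])
    mu=P.mean(0);w,V=np.linalg.eigh(np.cov((P-mu)[:,:2].T));t=(P-mu)[:,:2]@V
    print(c[i].round(),s[i],"mean",mu.round(4),"depthmean",Q.mean(0).round(4),"ext",np.ptp(t,axis=0).round(4),"axis",V[:,1].round(3),"maxz",np.percentile(Q[:,2],95).round(4))
a=cv2.resize(im[205:265,220:300],None,fx=5,fy=5,interpolation=cv2.INTER_CUBIC)
b=cv2.resize(im[135:180,230:300],None,fx=5,fy=5,interpolation=cv2.INTER_CUBIC)
z=np.load("pics/scene.npz");c=cv2.resize(z["im"][220:280,135:220],None,fx=4.7,fy=4.7,interpolation=cv2.INTER_CUBIC)
o=np.zeros((590,800,3),np.uint8);o[:300,:400]=a;o[:225,400:750]=b;o[305:305+c.shape[0],:c.shape[1]]=c[:285]
save("pics/crop1.png",o)
E
```

```text
[70. 48.] [67 45  9  9 47] mean [-0.5334  1.8204  0.012 ] depthmean [-0.3986  1.3548  0.1235] ext [0.0552 0.2015] axis [-0.114  0.993] maxz 0.5898
[38. 94.] [  18   76   41   38 1053] mean [-0.4897  0.9754  0.012 ] depthmean [-0.653   1.4067 -0.1332] ext [0.1914 0.5657] axis [-0.283  0.959] maxz -0.0947
[271. 130.] [266 126  10   8  60] mean [0.5372 0.3465 0.012 ] depthmean [0.5362 0.3393 0.0153] ext [0.0332 0.0617] axis [0.109 0.994] maxz 0.0256
[257. 233.] [251 222  13  23 145] mean [ 0.4174 -0.2564  0.012 ] depthmean [ 0.4166 -0.2654  0.0188] ext [0.0184 0.0946] axis [-0.126  0.992] maxz 0.0237
[248. 295.] [234 286  28  20 317] mean [ 0.3714 -0.4727  0.012 ] depthmean [ 0.3707 -0.486   0.0251] ext [0.0353 0.07  ] axis [-0.875 -0.485] maxz 0.0314
[221. 308.] [207 298  26  18 251] mean [ 0.3127 -0.5012  0.012 ] depthmean [ 0.3131 -0.5137  0.0248] ext [0.0322 0.0649] axis [-0.853 -0.522] maxz 0.031
```

View pics/crop1.png

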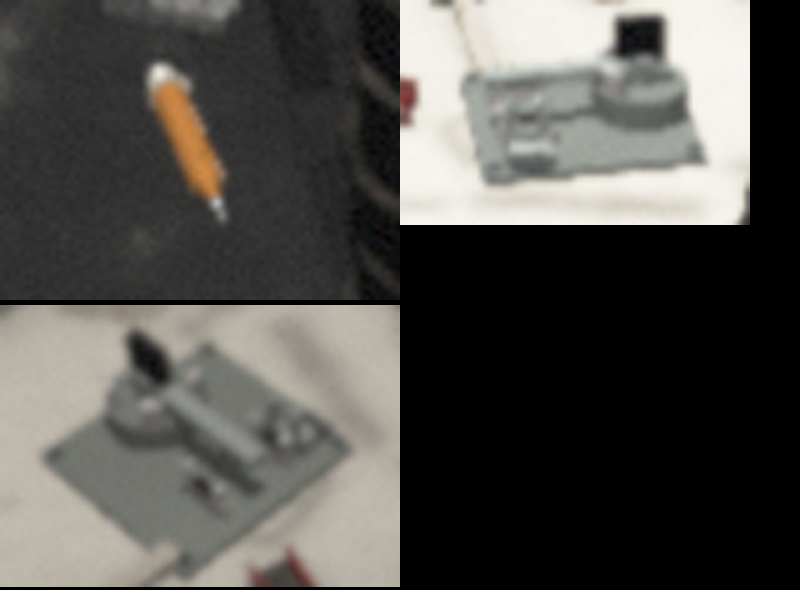

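Crop: the small orange syringe has its white flange end at about (252,221) and its needle to about (264,248) in side pixels, pointing down and right, i.e. to world -y. Its height and length fit the smaller size. The fixture has its black wing over the post, with the bar over the cradle.

```bash
python3 - <<'E'
from h import *
ci=camera_info("scene")
cr=np.array([[42,457],[185,575],[352,450],[208,345]],float)
uv=np.c_[135+cr[:,0]/4.7,220+(cr[:,1]-305)/4.7]
P=plane(ci,uv,0.008);print("scene",P.round(4),np.linalg.norm(np.roll(P,-1,0)-P,axis=1).round(4))
print("wingtop",plane(ci,[[135+145/4.7,220+(342-305)/4.7]],0.076))
ci=camera_info("side")
cr=np.array([[462,78],[490,184],[708,162]],float);uv=np.c_[230+(cr[:,0]-400)/5,135+cr[:,1]/5]
P=plane(ci,uv,0.008);print("side",P.round(4),np.linalg.norm(np.roll(P,-1,0)-P,axis=1).round(4))
print("wing",plane(ci,[[230+240/5,135+16/5]],0.076))
# syringe ends
cr=np.array([[160,66],[216,190],[226,220]],float);uv=np.c_[220+cr[:,0]/5,205+cr[:,1]/5]
print("syr tail,coneend,tip",plane(ci,uv,0.01).round(4))
w=camera_info("wrist");o=get_obs();T=R.from_quat(o["tcp_rot"]).as_matrix();print(w["K"],w["D"],T.T@(w["xyz"]-o["tool_pos"]),T.T@rot(w)); print(T)
E
```

```text
scene [[0.5581 0.2218 0.008 ]
 [0.418  0.2182 0.008 ]
 [0.4191 0.0817 0.008 ]
 [0.5611 0.0836 0.008 ]] [0.1401 0.1364 0.142  0.1383]
wingtop [[0.53173316 0.14885415 0.076     ]]
side [[0.4213 0.2076 0.008 ]
 [0.4257 0.0616 0.008 ]
 [0.5635 0.0658 0.008 ]] [0.146  0.1379 0.2009]
wing [[0.5327956  0.14145777 0.076     ]]
syr tail,coneend,tip [[ 0.4114 -0.1891  0.01  ]
 [ 0.4273 -0.2979  0.01  ]
 [ 0.4292 -0.3217  0.01  ]]
[[295.79440912   0.         255.48200774]
 [  0.         295.79440912 187.42210804]
 [  0.           0.           1.        ]] [-0.02827365  0.          0.          0.          0.        ] [ 0.07392097  0.00117856 -0.18505128] [[ 7.32072981e-04  9.56949206e-01  2.90254510e-01]
 [ 9.99999405e-01 -9.35282589e-04  5.61387955e-04]
 [ 8.08689747e-04  2.90253926e-01 -9.56949322e-01]]
[[ 9.27624123e-01  3.73514991e-01 -1.95215517e-04]
 [ 3.73514930e-01 -9.27623312e-01  1.26020426e-03]
 [ 2.89618719e-04 -1.24191178e-03 -9.99999187e-01]]
```

```bash
python3 - <<'E'
from h import *
for n,L in(("side",[(207,213),(206,240),(207,275),(165,253),(237,320),(300,300),(297,215)]),("scene",[(335,157),(335,175),(345,140),(330,150)])):
    z=np.load(f"pics/{n}.npz");ci=camera_info(n)
    for u,v in L: print(n,u,v,pts(ci,[[u,v]],[np.median(z["d"][v-1:v+2,u-1:u+2])]).round(3))
E
```

```text
side 207 213 [[ 0.303 -0.402  0.186]]
side 206 240 [[ 0.294 -0.403  0.117]]
side 207 275 [[ 0.287 -0.395  0.012]]
side 165 253 [[ 0.216 -0.476  0.151]]
side 237 320 [[ 0.34  -0.692  0.177]]
side 300 300 [[ 0.441 -0.687  0.2  ]]
side 297 215 [[ 0.433 -0.687  0.364]]
scene 335 157 [[ 0.304 -0.389  0.175]]
scene 335 175 [[ 0.29  -0.386  0.11 ]]
scene 345 140 [[ 0.472 -0.806 -0.001]]
scene 330 150 [[ 0.474 -0.68   0.001]]
```

```bash
python3 -m creep '[{"twist":[0,0,0],"offset":[0,0,-0.06],"jaw":1},{"twist":[0,0,0],"offset":[0,0,-0.11],"jaw":1},{"twist":[0,0,-10],"offset":[0.04,-0.045,-0.11],"jaw":1},{"twist":[0,0,-20],"offset":[0.08,-0.09,-0.11],"jaw":1},{"twist":[0,0,-30],"offset":[0.12,-0.135,-0.11],"jaw":0.3},{"twist":[0,0,-40],"offset":[0.16,-0.18,-0.11],"jaw":0},{"twist":[0,0,-50],"offset":[0.2,-0.225,-0.11],"jaw":0},{"twist":[0,0,-60],"offset":[0.24,-0.27,-0.11],"jaw":0}]' 30
```

```text
time_s: 1.1
tool_pos: [0.3273, -0.1682, 0.3095]
tcp_rot: [0.753, 0.658, 0.0, -0.0]
wrist_force: [1.3, -0.1, 0.7]
grip_width: 0.568
finger_force: 0.0
```

```bash
python3 -m creep '[{"twist":[0,0,-10.5],"offset":[0.05,0.01,0.01],"jaw":0},{"twist":[0,0,-21],"offset":[0.1,0.02,0.02],"jaw":0},{"twist":[0,0,-31.5],"offset":[0.15,0.03,0.03],"jaw":0},{"twist":[0,0,-42],"offset":[0.2,0.04,0.04],"jaw":0},{"twist":[0,0,-52.5],"offset":[0.25,0.05,0.05],"jaw":0},{"twist":[0,0,-63],"offset":[0.3,0.06,0.06],"jaw":0},{"twist":[0,0,-73.5],"offset":[0.328,0.0675,0.06],"jaw":0},{"twist":[0,0,-84],"offset":[0.328,0.0675,0.06],"jaw":0}]'
python3 -m creep '[{"twist":[0,0,-10],"offset":[0,0,0],"jaw":0},{"twist":[0,0,-14],"offset":[0,0,0],"jaw":0},{"twist":[0,0,-14],"offset":[0,0,0],"jaw":0},{"twist":[0,0,-14],"offset":[0,0,0],"jaw":0}]'
python3 - <<'E'
from h import *
ci=camera_info("wrist");im,d=capture("wrist");np.savez("pics/w1",im=im,d=d,xyz=ci["xyz"],rotation=ci["rotation"]);save("pics/w1.png",im,1.5);print(get_obs()["tool_pos"],get_obs()["q"])
E
```

```text
time_s: 2.1
tool_pos: [0.4402, 0.1469, 0.2489]
tcp_rot: [0.118, 0.993, -0.0, -0.001]
wrist_force: [-0.5, -0.2, 0.2]
grip_width: 0.497
finger_force: 0.0
time_s: 2.6
tool_pos: [0.44, 0.1452, 0.2496]
tcp_rot: [0.001, 1.0, -0.0, -0.0]
wrist_force: [0.5, 0.7, 0.4]
grip_width: 0.499
finger_force: 0.0
[0.44000179 0.14517902 0.24954522] [ 6.23047139e-02  1.91897773e-01  1.42374071e+00  3.02986677e-06
  1.52622911e+00 -1.50612251e+00]
```

View pics/w1.png

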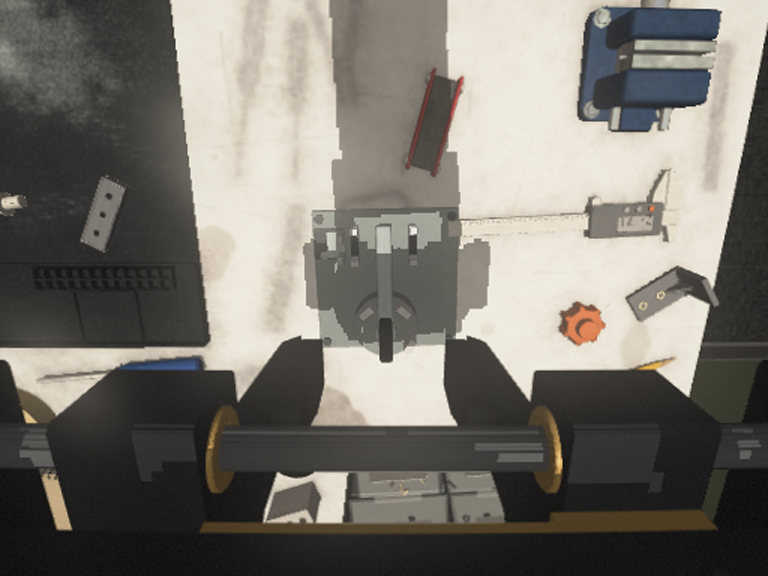

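Wrist view (1.5x): the base plate spans about (312,210) to (465,348), the wing is at (385,340), the bar runs up to (385,225), the saddles are at (355,240) and (412,240), and the stop is at (332,240).

```bash
cat > m.py <<'E'
from h import *
def load(f):
    z=np.load(f);w=dict(camera_info("wrist"));w["xyz"]=z["xyz"];w["rotation"]=z["rotation"];return z["im"],z["d"],w
def cloud(im,d,ci):
    v,u=np.mgrid[:384,:512];return pts(ci,np.c_[u.ravel(),v.ravel()],d.ravel()).reshape(384,512,3)
E
python3 - <<'E'
from m import *
im,d,ci=load("pics/w1.npz");C=cloud(im,d,ci)
x,y,z=C[...,0],C[...,1],C[...,2]
near=(abs(x-.49)<.11)&(abs(y-.145)<.11)&(d>0)
print("bench z",np.median(z[near&(z<.004)]),"plate z",np.median(z[near&(z>.005)&(z<.011)]))
m=near&(z>.005)&(z<.011);m8=cv2.morphologyEx(m.astype(np.uint8),cv2.MORPH_OPEN,np.ones((3,3)))
n,l,s,c=cv2.connectedComponentsWithStats(m8);i=1+s[1:,4].argmax();k=l==i
print("plate rect",cv2.minAreaRect(np.c_[x[k],y[k]].astype(np.float32)),cv2.boxPoints(cv2.minAreaRect(np.c_[x[k],y[k]].astype(np.float32))).round(4).tolist())
k=near&(z>.070)&(z<.085);print("wing",k.sum(),z[k].mean(),cv2.minAreaRect(np.c_[x[k],y[k]].astype(np.float32)), np.percentile(x[k],[2,98]),np.percentile(y[k],[2,98]))
k=near&(z>.040)&(z<.052)&(x<.51);print("bar",k.sum(),np.median(z[k]),cv2.minAreaRect(np.c_[x[k],y[k]].astype(np.float32)))
k=near&(z>.026)&(z<.038)&(x<.49);
n,l,s,c=cv2.connectedComponentsWithStats(k.astype(np.uint8))
for i in range(1,n):
    if s[i,4]>15:
        q=l==i;print("blob",c[i],s[i,4],x[q].min(),x[q].max(),y[q].min(),y[q].max(),z[q].mean(),z[q].max())
k=near&(z>.038)&(z<.050)&(y<.115);print("stop",k.sum(),np.ptp(x[k]),x[k].mean(),y[k].mean(),y[k].min(),y[k].max(),np.median(z[k]))
E
```

```text
bench z -1.7296851690384862e-05 plate z 0.008019009064610838
plate rect ((0.49240535497665405, 0.16583609580993652), (0.14408348500728607, 0.17984731495380402), 1.3786962032318115) [[0.41819998621940613, 0.2540000081062317], [0.42250001430511475, 0.07419999688863754], [0.5666000247001648, 0.07769999653100967], [0.5623000264167786, 0.2574999928474426]]
wing 213 0.07528666181515294 ((0.532396137714386, 0.1459161341190338), (0.010802059434354305, 0.033091578632593155), 89.76667785644531) [0.51634817 0.54845916] [0.14049572 0.15122101]
bar 674 0.045685956026404156 ((0.4745505452156067, 0.13089081645011902), (0.08169619739055634, 0.05321860313415527), 10.530983924865723)
blob [235.14285714 154.57142857] 21 0.43646865712839883 0.4417490122426515 0.1132154660085878 0.11975182755704664 0.03389450079751185 0.03562618816198443
blob [275.         153.42105263] 19 0.43526034699333516 0.43938768435700215 0.16798887618316066 0.17360369689920213 0.03422262641671052 0.03599359024932741
blob [275.06896552 173.5862069 ] 29 0.4632720631213198 0.46966300547093354 0.16845000255485523 0.174374897130348 0.03249857015081712 0.035863085404843786
blob [236.  174.5] 30 0.46471407775070495 0.47088811235849043 0.11350706204641835 0.11961890143711303 0.032602515507273555 0.036661586783663325
stop 51 0.02740216627628078 0.4531890110304177 0.10408141921671214 0.10149261766527795 0.10664471645807812 0.0435930072784137
```

Seat ≈ (0.4531, 0.1440), fixture yaw ≈ +1.35°, wing at (0.5324, 0.1459), top 0.0755. Saddle spacing of 54.5 mm and an 80 mm wing offset match the sizes given.

```bash
python3 -m creep '[{"twist":[0,0,-1.35],"offset":[-0.05,0.0004,0.03],"jaw":0},{"twist":[0,0,-1.35],"offset":[-0.0924,0.0007,0.07],"jaw":0},{"twist":[0,0,-1.35],"offset":[-0.0924,0.0007,0.12],"jaw":0},{"twist":[0,0,-1.35],"offset":[-0.0924,0.0007,0.16],"jaw":0},{"twist":[0,0,-1.35],"offset":[-0.0924,0.0007,0.185],"jaw":0},{"twist":[0,0,-1.35],"offset":[-0.0924,0.0007,0.196],"jaw":0},{"twist":[0,0,-1.35],"offset":[-0.0924,0.0007,0.196],"jaw":-0.4},{"twist":[0,0,-1.35],"offset":[-0.0924,0.0007,0.196],"jaw":-1}]' 50
python3 -m creep '[{"twist":[0,0,0],"offset":[0,0,0],"jaw":-1},{"twist":[0,0,0],"offset":[0,0,0],"jaw":-1},{"twist":[0,0,0],"offset":[0,0,0],"jaw":-1},{"twist":[0,0,0],"offset":[0,0,0],"jaw":-1}]' 50
```

```text
time_s: 3.65
tool_pos: [0.5331, 0.1458, 0.0547]
tcp_rot: [-0.011, 1.0, 0.0, 0.001]
wrist_force: [-0.1, 0.3, 0.2]
grip_width: 0.299
finger_force: 0.0
time_s: 4.15
tool_pos: [0.5325, 0.1458, 0.0537]
tcp_rot: [-0.011, 1.0, -0.0, 0.0]
wrist_force: [-0.0, -1.0, -0.7]
grip_width: 0.007
finger_force: 0.0
```

Gripper closed to zero, so I need to see why.

```bash
python3 - <<'E'
from h import *
ci=camera_info("wrist");im,d=capture("wrist");np.savez("pics/w2",im=im,d=d,xyz=ci["xyz"],rotation=ci["rotation"])
s,sd=capture("side");np.savez("pics/s2",im=s,d=sd)
o=np.zeros((600,800,3),np.uint8);o[:300,:400]=cv2.resize(im,(400,300));o[:300,400:]=cv2.resize(s[110:200,200:320],(400,300))
c,cd=capture("scene");o[300:,:400]=cv2.resize(c[200:290,130:250],(400,300));save("pics/c2.png",o)
E
```

```text
(no output)
```

View pics/c2.png

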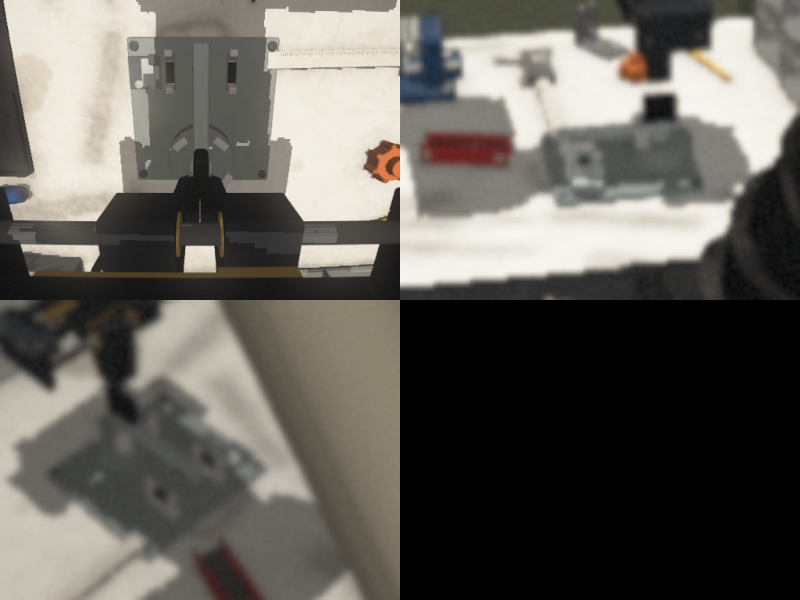

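The side crop suggests light between the fingertips (655,80) and the wing top (660,95). I'll check by depth.

```bash
python3 - <<'E'
from m import *
z=np.load("pics/s2.npz");ci=camera_info("side");C=cloud(z["im"],z["d"],ci)
for v in range(118,152): 
    u=200+int(256/3.333); print(v,z["im"][v,u],C[v,u].round(3),z["im"][v,u+3],C[v,u+3].round(3))
E
```

```text
118 [29 34 35] [0.515 0.059 0.182] [29 31 31] [0.523 0.054 0.184]
119 [32 32 35] [0.514 0.054 0.181] [32 32 33] [0.524 0.055 0.18 ]
120 [28 29 32] [0.515 0.059 0.176] [29 32 35] [0.525 0.066 0.172]
121 [31 35 34] [0.515 0.057 0.174] [33 31 34] [0.524 0.059 0.172]
122 [36 39 38] [0.516 0.065 0.167] [28 31 31] [0.523 0.056 0.17 ]
123 [30 30 33] [0.515 0.062 0.165] [32 36 35] [0.524 0.062 0.164]
124 [29 32 33] [0.515 0.058 0.164] [27 31 33] [0.524 0.062 0.161]
125 [32 30 32] [0.515 0.061 0.159] [36 37 38] [0.524 0.061 0.158]
126 [28 30 33] [0.514 0.056 0.158] [36 36 38] [0.524 0.062 0.154]
127 [29 29 32] [0.526 0.132 0.12 ] [32 36 35] [0.535 0.13  0.12 ]
128 [32 30 36] [0.526 0.133 0.116] [39 40 41] [0.534 0.129 0.117]
129 [29 29 34] [0.525 0.133 0.113] [41 39 41] [0.534 0.128 0.114]
130 [25 29 32] [0.525 0.132 0.11 ] [38 38 41] [0.535 0.132 0.109]
131 [30 33 35] [0.525 0.128 0.108] [35 35 37] [0.535 0.133 0.105]
132 [30 31 34] [0.526 0.136 0.101] [41 40 41] [0.534 0.13  0.103]
133 [56 56 55] [0.525 0.131 0.1  ] [76 76 73] [0.534 0.127 0.101]
134 [123 120 114] [0.525 0.133 0.096] [155 1
[... 515 characters left out ...]
 0.144 0.064]
142 [19 20 22] [0.526 0.142 0.063] [18 20 22] [0.536 0.144 0.061]
143 [18 22 22] [0.527 0.144 0.058] [20 24 22] [0.537 0.146 0.056]
144 [16 16 18] [0.526 0.144 0.055] [19 20 22] [0.537 0.147 0.052]
145 [29 31 32] [0.527 0.146 0.05 ] [40 37 40] [0.537 0.147 0.049]
146 [56 60 58] [0.526 0.143 0.048] [72 75 72] [0.535 0.139 0.049]
147 [90 94 93] [0.526 0.143 0.044] [101 105 102] [0.536 0.141 0.044]
148 [106 111 108] [0.527 0.147 0.039] [111 113 111] [0.535 0.139 0.042]
149 [109 113 109] [0.526 0.14  0.038] [106 108 105] [0.536 0.146 0.034]
150 [107 110 108] [0.526 0.143 0.034] [100 104 102] [0.536 0.142 0.033]
151 [101 103 100] [0.526 0.144 0.029] [ 99 102  99] [0.536 0.146 0.027]
```

```bash
python3 - <<'E'
from m import *
for f in("w1","w2"):
    im,d,ci=load(f"pics/{f}.npz");C=cloud(im,d,ci)
    k=(C[...,2]>.080 if f=="w2" else C[...,2]>.2)&(d>0)
    top=0.0542 if f=="w2" else 0.2495
    tx=.5325 if f=="w2" else .44
    q=k&(abs(C[...,0]-tx)<.03); print(f,q.sum(),"lowest rel TCP",(np.percentile(C[q][:,2],[0,1,5,20])-top).round(4))
    lo=q&(C[...,2]<top+.06);
    if lo.sum(): print(lo.sum(),C[lo].min(0),C[lo].max(0),np.argwhere(lo)[:3])
print(get_obs()["tool_pos"],get_obs()["q"])
E
```

```text
w1 47882 lowest rel TCP [0.0378 0.0473 0.0676 0.1131]
1521 [0.42798492 0.10698676 0.28731938] [0.44924001 0.18046991 0.30949454] [[224 198]
 [224 199]
 [224 200]]
w2 42948 lowest rel TCP [0.0374 0.0491 0.0766 0.1175]
1147 [0.52054291 0.12935924 0.0916288 ] [0.5412326  0.15900315 0.11419906] [[224 239]
 [224 240]
 [224 271]]
[0.53248228 0.14580823 0.05364317] [ 5.28001479e-02  5.32510005e-01  1.50569469e+00  1.14435295e-05
  1.10343170e+00 -1.54040515e+00]
```

Two independent cameras agree: the finger ends are 37.5 mm short of the reported TCP, plus about 1.5 mm sideways, so every height needs that correction. I'll open, go 38 mm lower and regrip.

```bash
python3 -m creep '[{"twist":[0,0,0],"offset":[-0.0014,0.0016,0],"jaw":0},{"twist":[0,0,0],"offset":[-0.0014,0.0016,0],"jaw":0},{"twist":[0,0,0],"offset":[-0.0014,0.0016,0],"jaw":0},{"twist":[0,0,0],"offset":[-0.0014,0.0016,0.015],"jaw":0},{"twist":[0,0,0],"offset":[-0.0014,0.0016,0.028],"jaw":0},{"twist":[0,0,0],"offset":[-0.0014,0.0016,0.038],"jaw":0},{"twist":[0,0,0],"offset":[-0.0014,0.0016,0.038],"jaw":-0.4},{"twist":[0,0,0],"offset":[-0.0014,0.0016,0.038],"jaw":-1}]' 55
python3 -m creep '[{"twist":[0,0,0],"offset":[0,0,0],"jaw":-1},{"twist":[0,0,0],"offset":[0,0,0],"jaw":-1},{"twist":[0,0,0],"offset":[0,0,0],"jaw":-1}]' 55
```

```text
time_s: 5.3
tool_pos: [0.534, 0.1475, 0.0158]
tcp_rot: [-0.011, 1.0, 0.0, 0.0]
wrist_force: [0.6, -0.6, 0.6]
grip_width: 0.294
finger_force: 0.0
time_s: 5.68
tool_pos: [0.5341, 0.1471, 0.016]
tcp_rot: [-0.011, 1.0, -0.0, 0.0]
wrist_force: [-1.1, -2.7, 4.4]
grip_width: 0.131
finger_force: 55.0
```

```bash
python3 -m creep '[{"twist":[0,0,0],"offset":[0,0,-0.004],"jaw":-1},{"twist":[0,0,0],"offset":[0,0,-0.008],"jaw":-1},{"twist":[0,0,0],"offset":[0,0,-0.012],"jaw":-1},{"twist":[0,0,0],"offset":[0,0,-0.016],"jaw":-1},{"twist":[0,0,0],"offset":[0,0,-0.02],"jaw":-1},{"twist":[0,0,0],"offset":[0,0,-0.0215],"jaw":-1},{"twist":[0,0,0],"offset":[0,0,-0.0215],"jaw":-1},{"twist":[0,0,0],"offset":[0,0,-0.0215],"jaw":-1}]' 55
```

```text
time_s: 6.68
tool_pos: [0.5337, 0.1472, 0.0365]
tcp_rot: [-0.011, 1.0, -0.0, -0.0]
wrist_force: [4.5, -4.6, -13.7]
grip_width: 0.132
finger_force: 55.0
```

```bash
python3 -m creep '[{"twist":[0,0,6],"offset":[0,0,-0.0005],"jaw":-1},{"twist":[0,0,12],"offset":[0,0,-0.0005],"jaw":-1},{"twist":[0,0,18],"offset":[0,0,-0.0005],"jaw":-1},{"twist":[0,0,24],"offset":[0,0,-0.0005],"jaw":-1},{"twist":[0,0,30],"offset":[0,0,-0.0005],"jaw":-1}]'
```

```text
time_s: 7.3
tool_pos: [0.5337, 0.1471, 0.0369]
tcp_rot: [0.25, 0.968, -0.0, -0.0]
wrist_force: [3.5, -4.3, -13.2]
grip_width: 0.129
finger_force: 55.0
```

Forces are unchanged, so I continue to 80° from the start.

```bash
python3 -m creep '[{"twist":[0,0,8],"offset":[0,0,0],"jaw":-1},{"twist":[0,0,16],"offset":[0,0,0],"jaw":-1},{"twist":[0,0,24],"offset":[0,0,0],"jaw":-1},{"twist":[0,0,32],"offset":[0,0,0],"jaw":-1},{"twist":[0,0,40],"offset":[0,0,0],"jaw":-1},{"twist":[0,0,46],"offset":[0,0,0],"jaw":-1},{"twist":[0,0,49.5],"offset":[0,0,0],"jaw":-1},{"twist":[0,0,49.5],"offset":[0,0,0],"jaw":-1}]'
```

```text
time_s: 8.3
tool_pos: [0.5337, 0.1469, 0.0369]
tcp_rot: [0.631, 0.776, -0.001, -0.0]
wrist_force: [4.3, -5.6, -13.2]
grip_width: 0.136
finger_force: 55.0
```

```bash
python3 -m creep '[{"twist":[0,0,0],"offset":[0,0,0.004],"jaw":-1},{"twist":[0,0,0],"offset":[0,0,0.008],"jaw":-1},{"twist":[0,0,0],"offset":[0,0,0.012],"jaw":-1},{"twist":[0,0,0],"offset":[0,0,0.016],"jaw":-1},{"twist":[0,0,0],"offset":[0,0,0.019],"jaw":-1},{"twist":[0,0,0],"offset":[0,0,0.021],"jaw":-1},{"twist":[0,0,0],"offset":[0,0,0.021],"jaw":-1}]'
python3 -c "
from h import *;o=get_obs();print(o['ft_torque'],o['q'])"
```

```text
time_s: 9.18
tool_pos: [0.5338, 0.147, 0.0165]
tcp_rot: [0.631, 0.776, -0.0, 0.0]
wrist_force: [2.2, -4.7, -7.1]
grip_width: 0.128
finger_force: 55.0
[-1.06018812 -0.65391682 -0.06344038] [ 5.52661342e-02  5.85791885e-01  1.53834138e+00 -9.19947313e-04
  1.01784353e+00 -1.49960134e-01]
```

```bash
python3 -m creep '[{"twist":[0,0,0],"offset":[0,0,0.0008],"jaw":-1},{"twist":[0,0,0],"offset":[0,0,0.0008],"jaw":-0.5},{"twist":[0,0,0],"offset":[0,0,0.0008],"jaw":-0.2},{"twist":[0,0,0],"offset":[0,0,0.0008],"jaw":0},{"twist":[0,0,0],"offset":[0,0,-0.04],"jaw":0},{"twist":[0,0,0],"offset":[0,0,-0.09],"jaw":0},{"twist":[0,0,0],"offset":[0,0,-0.14],"jaw":0},{"twist":[0,0,0],"offset":[0,0,-0.1835],"jaw":0}]' 20
python3 - <<'E'
from h import *
o=get_obs();print(o["tool_pos"],o["tcp_rot"])
ci=camera_info("wrist");im,d=capture("wrist");np.savez("pics/w3",im=im,d=d,xyz=ci["xyz"],rotation=ci["rotation"])
E
python3 -m creep '[{"twist":[0,0,0],"offset":[-0.05,-0.03,0],"jaw":0},{"twist":[0,0,0],"offset":[-0.1,-0.06,0],"jaw":0},{"twist":[0,0,0],"offset":[-0.15,-0.09,0],"jaw":0},{"twist":[0,0,2],"offset":[-0.2,-0.12,0],"jaw":0},{"twist":[0,0,4.35],"offset":[-0.25,-0.15,0],"jaw":0},{"twist":[0,0,4.35],"offset":[-0.3,-0.18,0],"jaw":0},{"twist":[0,0,4.35],"offset":[-0.331,-0.194,0],"jaw":0},{"twist":[0,0,4.35],"offset":[-0.331,-0.194,0],"jaw":0}]'
python3 -m creep '[{"twist":[0,0,0],"offset":[0,0,0],"jaw":0},{"twist":[0,0,0],"offset":[0,0,0],"jaw":0}]'
python3 - <<'E'
from m import *
ci=camera_info("wrist");im,d=capture("wrist");np.savez("pics/w4",im=im,d=d,xyz=ci["xyz"],rotation=ci["rotation"])
o=np.zeros((300,800,3),np.uint8);o[:,:400]=cv2.resize(im,(400,300));o[:,400:]=cv2.resize(np.load("pics/w3.npz")["im"],(400,300));save("pics/c4.png",o)
o=get_obs();T=o["tool_pos"];print("tcp",T,R.from_quat(o["tcp_rot"]).as_matrix()[:,0])
C=cloud(im,d,ci);x,y,z=C[...,0],C[...,1],C[...,2]
m=cv2.inRange(cv2.cvtColor(im,cv2.COLOR_RGB2HSV),(5,120,60),(22,255,255))>0
m&=(z<.04)&(abs(x-.42)<.12)&(abs(y+.26)<.15)
P=np.c_[x[m],y[m]].astype(np.float32);print(m.sum(),"z",np.percentile(z[m],[5,50,99]).round(4),cv2.minAreaRect(P),cv2.boxPoints(cv2.minAreaRect(P)).round(4).tolist())
k=(z>.0045)&(z<.04)&(abs(x-.42)<.06)&(abs(y+.255)<.12)&(d>0)
n,l,s,c=cv2.connectedComponentsWithStats(k.astype(np.uint8));i=1+s[1:,4].argmax();q=l==i
P=np.c_[x[q],y[q]].astype(np.float32);print("all",q.sum(),cv2.minAreaRect(P),cv2.boxPoints(cv2.minAreaRect(P)).round(4).tolist())
k=(z>.016)&q;P=np.c_[x[k],y[k]];mu=P.mean(0);w,V=np.linalg.eigh(np.cov((P-mu).T));print("axis",mu,V[:,1])
near=(abs(x-.42)<.1)&(abs(y+.25)<.1)&(z<.006)&(d>0);print("mat z",np.median(z[near]))
lo=(z>T[2])&(z<T[2]+.06)&(d>0);print("finger",C[lo].min(0),C[lo].max(0))
E
```

```text
time_s: 10.18
tool_pos: [0.5337, 0.1476, 0.2023]
tcp_rot: [0.631, 0.776, 0.0, 0.0]
wrist_force: [0.4, 0.2, -0.8]
grip_width: 0.495
finger_force: 0.0
[0.5336731  0.14764032 0.20230407] [6.30720038e-01 7.76010245e-01 4.97601223e-04 2.92810411e-04]
time_s: 11.22
tool_pos: [0.411, -0.2178, 0.1999]
tcp_rot: [0.661, 0.75, 0.0, -0.0]
wrist_force: [-0.5, 0.4, -0.2]
grip_width: 0.502
finger_force: 0.0
time_s: 11.48
tool_pos: [0.4118, -0.2151, 0.2002]
tcp_rot: [0.659, 0.752, 0.0, -0.0]
wrist_force: [0.6, -0.5, 0.9]
grip_width: 0.497
finger_force: 0.0
tcp [ 0.41180523 -0.21521887  0.20021655] [-1.30952239e-01  9.91388678e-01  9.93823283e-06]
694 z [0.0177 0.0215 0.0241] ((0.4185815453529358, -0.2650170922279358), (0.015357276424765587, 0.08792617172002792), 7.953418254852295) [[0.4049000144004822, -0.2224999964237213], [0.4171000123023987, -0.30959999561309814], [0.43230000138282776, -0.3075000047683716], [0.42010000348091125, -0.22040000557899475]]
all 968 ((0.4210124611854553, -0.26404422521591187), (0.021620774641633034, 0.12655530869960785), 10.278254508972168) [[0.39910000562667847, -0.2037000060081482], [0.42170000076293945, -0.32820001244544983], [0.44290000200271606, -0.32440000772476196], [0.4203999936580658, -0.19990000128746033]]
axis [ 0.41703292 -0.25059421] [-0.14324452  0.98968733]
mat z 0.0025656589424561393
finger [ 0.37357161 -0.22899474  0.23794406] [ 0.44660177 -0.20082119  0.26021353]
```

View pics/c4.png

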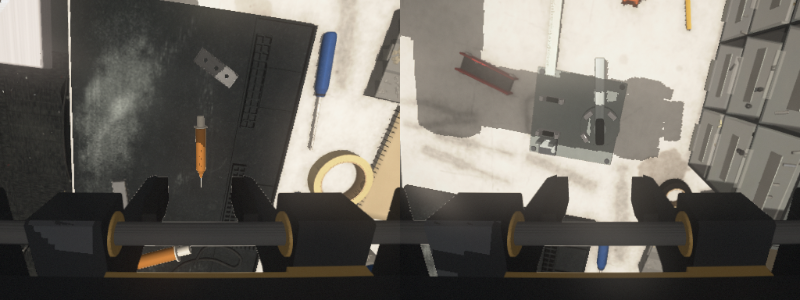

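Left (w4): the small syringe is at (200,155), needle down at (200,185), with the larger one half hidden at (165,255). Right (w3): the bar is turned aside, running (600,60) to (600,140), clear of the cradle. Grip point is ≈ (0.418, -0.262), yaw 98°, top 0.0225 = mat 2.5 mm + 20 mm ✓.

```bash
python3 -m creep '[{"twist":[0,0,-0.5],"offset":[-0.04,0.0014,0.05],"jaw":0},{"twist":[0,0,-0.5],"offset":[-0.047,0.0014,0.1],"jaw":0},{"twist":[0,0,-0.5],"offset":[-0.047,0.0014,0.15],"jaw":0},{"twist":[0,0,-0.5],"offset":[-0.047,0.0014,0.19],"jaw":0},{"twist":[0,0,-0.5],"offset":[-0.047,0.0014,0.215],"jaw":0},{"twist":[0,0,-0.5],"offset":[-0.047,0.0014,0.228],"jaw":0},{"twist":[0,0,-0.5],"offset":[-0.047,0.0014,0.2335],"jaw":0},{"twist":[0,0,-0.5],"offset":[-0.047,0.0014,0.2335],"jaw":0}]' 15
python3 -m creep '[{"twist":[0,0,0],"offset":[0,0,0],"jaw":-0.4},{"twist":[0,0,0],"offset":[0,0,0],"jaw":-0.6},{"twist":[0,0,0],"offset":[0,0,0],"jaw":-1},{"twist":[0,0,0],"offset":[0,0,0],"jaw":-1},{"twist":[0,0,0],"offset":[0,0,0],"jaw":-1}]' 15
```

```text
time_s: 12.52
tool_pos: [0.4193, -0.2627, -0.0329]
tcp_rot: [0.656, 0.754, -0.0, 0.0]
wrist_force: [-0.4, 0.3, -0.6]
grip_width: 0.499
finger_force: 0.0
time_s: 13.15
tool_pos: [0.4191, -0.2628, -0.0331]
tcp_rot: [0.656, 0.754, -0.0, 0.0]
wrist_force: [-0.0, 1.0, 5.0]
grip_width: 0.179
finger_force: 15.0
```

```bash
python3 -m creep '[{"twist":[0,0,0],"offset":[0,0,-0.02],"jaw":-1},{"twist":[0,0,0],"offset":[0,0,-0.06],"jaw":-1},{"twist":[0,0,0],"offset":[0,0,-0.11],"jaw":-1},{"twist":[0,0,0],"offset":[0.02,0.005,-0.155],"jaw":-1},{"twist":[0,0,0],"offset":[0.07,0.016,-0.155],"jaw":-1},{"twist":[0,0,0],"offset":[0.12,0.027,-0.155],"jaw":-1},{"twist":[0,0,0],"offset":[0.17,0.039,-0.155],"jaw":-1},{"twist":[0,0,0],"offset":[0.22,0.05,-0.155],"jaw":-1}]' 20
python3 -m creep '[{"twist":[0,0,2],"offset":[0.05,0.0113,0],"jaw":-1},{"twist":[0,0,4],"offset":[0.1,0.0226,0],"jaw":-1},{"twist":[0,0,6],"offset":[0.145,0.033,0.01],"jaw":-1},{"twist":[0,0,6.6],"offset":[0.17,0.038,0.02],"jaw":-1},{"twist":[0,0,6.6],"offset":[0.186,0.0421,0.032],"jaw":-1},{"twist":[0,0,6.6],"offset":[0.186,0.0421,0.032],"jaw":-1},{"twist":[0,0,6.6],"offset":[0.186,0.0421,0.032],"jaw":-1}]' 20
python3 - <<'E'
from m import *
o=get_obs();T=o["tool_pos"];print("tcp",T,np.degrees(np.arctan2(*R.from_quat(o["tcp_rot"]).as_matrix()[1::-1,0])))
ci=camera_info("wrist");im,d=capture("wrist");np.savez("pics/w5",im=im,d=d,xyz=ci["xyz"],rotation=ci["rotation"])
s,sd=capture("side");np.savez("pics/s5",im=s,d=sd)
p=np.zeros((570,800,3),np.uint8);p[:300,:400]=cv2.resize(im,(400,300));p[:300,400:]=cv2.resize(s[110:200,200:320],(400,300));p[300:,:400]=cv2.resize(im[130:265,160:360],(400,270));save("pics/c5.png",p)
C=cloud(im,d,ci);x,y,z=C[...,0],C[...,1],C[...,2]
m=cv2.inRange(cv2.cvtColor(im,cv2.COLOR_RGB2HSV),(5,120,50),(22,255,255))>0
m&=(z>.1)&(z<.17)
v,u=np.where(m);print(m.sum(),"px",u.min(),u.max(),v.min(),v.max());Q=C[m];print(Q.min(0),Q.max(0))
f=(z>T[2])&(z<T[2]+.07)&~m&(d>0)&(abs(y-.15)<.02);print("fing",C[f].min(0),C[f].max(0))
b=(d>0)&(z>.1)&(z<.17)&(abs(x-T[0])<.015)
n,l,s,c=cv2.connectedComponentsWithStats(b.astype(np.uint8))
for i in range(1,n):
    if s[i,4]>10: q=l==i;print(c[i].round(),s[i,4],C[q].min(0).round(4),C[q].max(0).round(4),C[q].mean(0).round(4),im[q].mean(0).round())
E
```

```text
time_s: 14.15
tool_pos: [0.4379, -0.0362, 0.1215]
tcp_rot: [0.657, 0.754, -0.0, -0.0]
wrist_force: [1.4, 0.5, -0.6]
grip_width: 0.179
finger_force: 20.0
time_s: 15.02
tool_pos: [0.4543, 0.1514, 0.0898]
tcp_rot: [0.699, 0.715, -0.0, 0.0]
wrist_force: [0.5, 0.7, -0.9]
grip_width: 0.181
finger_force: 20.0
tcp [0.45434666 0.15142165 0.08977308] 91.29502081664593
3690 px 239 272 171 321
[0.44506908 0.10508178 0.13739076] [0.46223644 0.19318474 0.14723941]
fing [0.43030548 0.13033566 0.12746292] [0.47675205 0.16557969 0.15976111]
[256. 216.] 6607 [0.4394 0.1303 0.1275] [0.4693 0.2128 0.17  ] [0.4537 0.1713 0.1453] [89. 68. 48.]
[255. 326.] 129 [0.4522 0.0863 0.1362] [0.4573 0.112  0.1416] [0.4548 0.1014 0.1385] [131. 112.  94.]
```

View pics/c5.png

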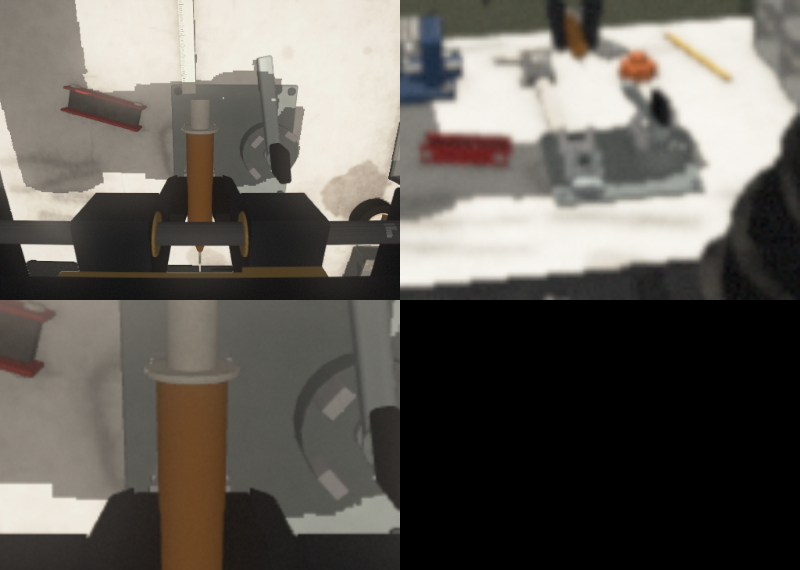

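In hand, the syringe is straight and central and its needle points to -y; the saddle tips show at (155,480) and (228,480) in the crop. Next I re-measure the saddles from w3, which has the same camera heading.

```bash
python3 - <<'E'
from m import *
for f in("w3","w5"):
    im,d,ci=load(f"pics/{f}.npz");C=cloud(im,d,ci);x,y,z=C[...,0],C[...,1],C[...,2]
    k=(z>.026)&(z<.038)&(x<.485)&(x>.42)&(y>.108)&(y<.18)&(d>0)
    n,l,s,c=cv2.connectedComponentsWithStats(k.astype(np.uint8))
    for i in range(1,n):
        if s[i,4]>8: q=l==i;print(f,c[i].round(),s[i,4],C[q].min(0).round(4),C[q].max(0).round(4))
    k=(z>.038)&(z<.05)&(y<.115)&(y>.08)&(abs(x-.453)<.03)&(d>0)
    if k.sum():print("stop",k.sum(),C[k].min(0).round(4),C[k].max(0).round(4))
    k=(z>.0705)&(z<.085)&(d>0)&(abs(x-.532)<.04);print("wing",C[k].min(0),C[k].max(0),C[k].mean(0))
E
```

```text
w3 [181. 125.] 47 [0.4344 0.1679 0.0262] [0.442  0.1747 0.0349]
w3 [206. 130.] 36 [0.4638 0.1684 0.0285] [0.4707 0.1752 0.036 ]
w3 [176. 170.] 47 [0.4355 0.1122 0.0261] [0.4431 0.1196 0.0358]
w3 [200. 174.] 35 [0.4651 0.1137 0.0275] [0.4719 0.1201 0.0362]
stop 75 [0.44   0.1016 0.0383] [0.4681 0.1071 0.0456]
wing [0.52478872 0.12898578 0.07122044] [0.54151298 0.16240424 0.07773445] [0.53278169 0.14631906 0.07536705]
w5 [237. 223.] 22 [0.4363 0.1169 0.0266] [0.4391 0.1196 0.0347]
w5 [274. 223.] 13 [0.4699 0.1172 0.0282] [0.4719 0.1203 0.035 ]
wing [0.52446274 0.12865342 0.07060783] [0.54116692 0.16278527 0.07753195] [0.53186678 0.14689342 0.07510126]
```

```bash
python3 -m creep '[{"twist":[0,0,0],"offset":[0,-0.0005,0.02],"jaw":-1},{"twist":[0,0,0],"offset":[0,-0.0005,0.045],"jaw":-1},{"twist":[0,0,0],"offset":[0,-0.0005,0.065],"jaw":-1},{"twist":[0,0,0],"offset":[0,-0.0005,0.08],"jaw":-1},{"twist":[0,0,0],"offset":[0,-0.0005,0.09],"jaw":-1},{"twist":[0,0,0],"offset":[0,-0.0005,0.097],"jaw":-1},{"twist":[0,0,0],"offset":[0,-0.0005,0.1],"jaw":-1},{"twist":[0,0,0],"offset":[0,-0.0005,0.1],"jaw":-1}]' 20
python3 -m creep '[{"twist":[0,0,0],"offset":[0,0,0.001],"jaw":-1},{"twist":[0,0,0],"offset":[0,0,0.0015],"jaw":-1},{"twist":[0,0,0],"offset":[0,0,0.0015],"jaw":-1}]' 20
```

```text
time_s: 16.12
tool_pos: [0.4538, 0.1522, -0.0102]
tcp_rot: [0.699, 0.715, 0.0, 0.0]
wrist_force: [0.2, 0.0, -0.7]
grip_width: 0.18
finger_force: 20.0
time_s: 16.5
tool_pos: [0.4537, 0.1522, -0.0118]
tcp_rot: [0.699, 0.715, 0.0, 0.0]
wrist_force: [0.9, 0.2, -0.0]
grip_width: 0.178
finger_force: 20.0
```

```bash
python3 -m creep '[{"twist":[0,0,0],"offset":[0,0,0.0007],"jaw":-1},{"twist":[0,0,0],"offset":[0,0,0.0012],"jaw":-1},{"twist":[0,0,0],"offset":[0,0,0.0012],"jaw":-1}]' 20
python3 -m creep '[{"twist":[0,0,0],"offset":[0,0,0.0007],"jaw":-1},{"twist":[0,0,0],"offset":[0,0,0.0007],"jaw":-1},{"twist":[0,0,0],"offset":[0,0,0.0007],"jaw":-1}]' 20
```

```text
time_s: 16.88
tool_pos: [0.4537, 0.1522, -0.0131]
tcp_rot: [0.699, 0.715, -0.0, -0.0]
wrist_force: [0.8, -1.4, -1.0]
grip_width: 0.177
finger_force: 20.0
time_s: 17.25
tool_pos: [0.4537, 0.1522, -0.0137]
tcp_rot: [0.699, 0.715, -0.0, -0.0]
wrist_force: [0.1, -0.1, 0.0]
grip_width: 0.179
finger_force: 20.0
```

```bash
python3 -m creep '[{"twist":[0,0,0],"offset":[0,0,0.0005],"jaw":-1},{"twist":[0,0,0],"offset":[0,0,0.0008],"jaw":-1},{"twist":[0,0,0],"offset":[0,0,0.0008],"jaw":-1}]' 20
python3 -m creep '[{"twist":[0,0,0],"offset":[0,0,0.0006],"jaw":-1},{"twist":[0,0,0],"offset":[0,0,0.0006],"jaw":-1},{"twist":[0,0,0],"offset":[0,0,0.0006],"jaw":-1}]' 20
```

```text
time_s: 17.62
tool_pos: [0.4537, 0.1522, -0.0139]
tcp_rot: [0.699, 0.715, 0.0, 0.0]
wrist_force: [-2.4, 0.1, 8.3]
grip_width: 0.179
finger_force: 20.0
time_s: 18.0
tool_pos: [0.4538, 0.1522, -0.014]
tcp_rot: [0.699, 0.715, 0.0, 0.0]
wrist_force: [-4.7, -0.5, 15.8]
grip_width: 0.18
finger_force: 20.0
```

```bash
python3 -m creep '[{"twist":[0,0,0],"offset":[0,0,-0.0012],"jaw":-1},{"twist":[0,0,0],"offset":[0,0,-0.0012],"jaw":-1},{"twist":[0,0,0],"offset":[-0.001,0,-0.0012],"jaw":-1},{"twist":[0,0,0],"offset":[-0.002,0,-0.0012],"jaw":-1},{"twist":[0,0,0],"offset":[-0.003,0,-0.0012],"jaw":-1},{"twist":[0,0,0],"offset":[-0.004,0,-0.0012],"jaw":-1},{"twist":[0,0,0],"offset":[-0.005,0,-0.0012],"jaw":-1},{"twist":[0,0,0],"offset":[-0.005,0,-0.0012],"jaw":-1}]' 15
python3 -m creep '[{"twist":[0,0,0],"offset":[-0.0005,0,0],"jaw":-1},{"twist":[0,0,0],"offset":[-0.001,0,0],"jaw":-1},{"twist":[0,0,0],"offset":[-0.001,0,0],"jaw":-1}]' 15
```

```text
time_s: 19.0
tool_pos: [0.4539, 0.1471, -0.0139]
tcp_rot: [0.699, 0.715, 0.0, 0.0]
wrist_force: [-0.5, 1.3, 4.6]
grip_width: 0.182
finger_force: 15.0
time_s: 19.38
tool_pos: [0.4539, 0.1462, -0.0139]
tcp_rot: [0.699, 0.715, 0.0, 0.0]
wrist_force: [-0.1, 2.2, 4.9]
grip_width: 0.179
finger_force: 15.0
```

```bash
python3 -m creep '[{"twist":[0,0,0],"offset":[-0.0005,0,0],"jaw":-1},{"twist":[0,0,0],"offset":[-0.001,0,0],"jaw":-1},{"twist":[0,0,0],"offset":[-0.001,0,0],"jaw":-1}]' 15
```

```text
time_s: 19.75
tool_pos: [0.4539, 0.1452, -0.0139]
tcp_rot: [0.699, 0.715, 0.0, 0.0]
wrist_force: [-1.0, 2.6, 4.4]
grip_width: 0.182
finger_force: 15.0
```

```bash
python3 -m creep '[{"twist":[0,0,0],"offset":[-0.0005,0,0],"jaw":-1},{"twist":[0,0,0],"offset":[-0.001,0,0],"jaw":-1},{"twist":[0,0,0],"offset":[-0.001,0,0],"jaw":-1}]' 15
```

```text
time_s: 20.12
tool_pos: [0.4539, 0.1442, -0.0139]
tcp_rot: [0.699, 0.715, 0.0, 0.0]
wrist_force: [0.7, 2.6, 4.9]
grip_width: 0.178
finger_force: 15.0
```

```bash
python3 -m creep '[{"twist":[0,0,0],"offset":[-0.0005,0,0],"jaw":-1},{"twist":[0,0,0],"offset":[-0.0008,0,0],"jaw":-1},{"twist":[0,0,0],"offset":[-0.0008,0,0],"jaw":-1}]' 15
```

```text
time_s: 20.5
tool_pos: [0.4539, 0.1434, -0.0139]
tcp_rot: [0.699, 0.715, 0.0, 0.0]
wrist_force: [-0.5, 2.3, 4.9]
grip_width: 0.178
finger_force: 15.0
```

```bash
python3 -m creep '[{"twist":[0,0,0],"offset":[-0.0004,0,0],"jaw":-1},{"twist":[0,0,0],"offset":[-0.0007,0,0],"jaw":-1},{"twist":[0,0,0],"offset":[-0.0007,0,0],"jaw":-1}]' 15
```

```text
time_s: 20.88
tool_pos: [0.454, 0.1427, -0.0139]
tcp_rot: [0.699, 0.715, 0.0, 0.0]
wrist_force: [-0.1, 3.1, 5.4]
grip_width: 0.177
finger_force: 15.0
```

```bash
python3 -m creep '[{"twist":[0,0,0],"offset":[-0.0004,0,0],"jaw":-1},{"twist":[0,0,0],"offset":[-0.0007,0,0],"jaw":-1},{"twist":[0,0,0],"offset":[-0.0007,0,0],"jaw":-1}]' 15
```

```text
time_s: 21.25
tool_pos: [0.454, 0.1426, -0.0139]
tcp_rot: [0.699, 0.715, 0.0, -0.0]
wrist_force: [-0.3, 7.7, 4.9]
grip_width: 0.181
finger_force: 15.0
```

Contact: y force rose from about 2.5 to 7.7 N with the TCP stopped, and origin ≈ -3.6 mm, as predicted from the plate face. Now release, rise and check.

```bash
python3 -m creep '[{"twist":[0,0,0],"offset":[0.0002,0,0],"jaw":-0.6},{"twist":[0,0,0],"offset":[0.0002,0,0],"jaw":-0.4},{"twist":[0,0,0],"offset":[0.0002,0,0],"jaw":-0.2},{"twist":[0,0,0],"offset":[0.0002,0,-0.01],"jaw":-0.2},{"twist":[0,0,0],"offset":[0.0002,0,-0.03],"jaw":-0.2},{"twist":[0,0,0],"offset":[0.0002,0,-0.08],"jaw":-0.2},{"twist":[0,0,-5],"offset":[0.002,0.04,-0.13],"jaw":-0.2},{"twist":[0,0,-10.5],"offset":[0.0025,0.0799,-0.18],"jaw":-0.2}]'
python3 -m creep '[{"twist":[0,0,0],"offset":[0,0,0],"jaw":0},{"twist":[0,0,0],"offset":[0,0,0],"jaw":0},{"twist":[0,0,0],"offset":[0,0,0],"jaw":0}]'
python3 - <<'E'
from m import *
o=get_obs();T=o["tool_pos"];print("tcp",T,np.degrees(np.arctan2(*R.from_quat(o["tcp_rot"]).as_matrix()[1::-1,0])))
ci=camera_info("wrist");im,d=capture("wrist");np.savez("pics/w6",im=im,d=d,xyz=ci["xyz"],rotation=ci["rotation"])
save("pics/c6.png",im[60:260,130:370],3)
C=cloud(im,d,ci);x,y,z=C[...,0],C[...,1],C[...,2]
m=cv2.inRange(cv2.cvtColor(im,cv2.COLOR_RGB2HSV),(5,120,50),(22,255,255))>0
m&=(z>.01)&(z<.06)&(abs(x-.453)<.04)&(abs(y-.145)<.08)
print(m.sum(),C[m].min(0),C[m].max(0),cv2.minAreaRect(np.c_[x[m],y[m]].astype(np.float32)))
k=(z>.0705)&(z<.085)&(d>0)&(abs(x-.532)<.04);print("wing",C[k].min(0),C[k].max(0),cv2.minAreaRect(np.c_[x[k],y[k]].astype(np.float32)))
E
```

```text
time_s: 22.25
tool_pos: [0.5323, 0.1464, 0.1665]
tcp_rot: [0.629, 0.777, 0.0, 0.0]
wrist_force: [0.6, -0.2, 0.0]
grip_width: 0.4
finger_force: 0.0
time_s: 22.62
tool_pos: [0.5304, 0.1463, 0.1625]
tcp_rot: [0.631, 0.776, -0.001, -0.001]
wrist_force: [-0.2, 0.7, 0.1]
grip_width: 0.496
finger_force: 0.0
tcp [0.5304483  0.14626081 0.16254388] 101.81708602983583
516 [0.44697228 0.0974265  0.03525893] [0.46144326 0.1572914  0.04390947] ((0.4542198181152344, 0.12736058235168457), (0.059882305562496185, 0.014420300722122192), 89.44261932373047)
wing [0.52498243 0.12864356 0.07092359] [0.54170554 0.16267302 0.07765752] ((0.5333733558654785, 0.14577212929725647), (0.01072991918772459, 0.03357211500406265), 11.97143840789795)
```

View pics/c6.png

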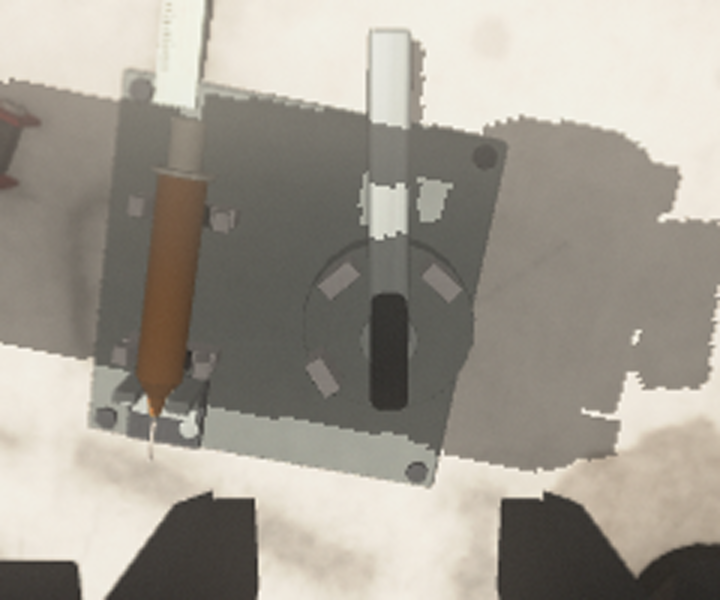

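The syringe lies in both saddles, with its cone in the slot at (155,395) and needle out at (150,450). The bar is aside with the wing at (388,350). Now regrip the wing.

```bash
python3 -m creep '[{"twist":[0,0,0],"offset":[-0.0011,0.0037,0.04],"jaw":0},{"twist":[0,0,0],"offset":[-0.0011,0.0037,0.08],"jaw":0},{"twist":[0,0,0],"offset":[-0.0011,0.0037,0.11],"jaw":0},{"twist":[0,0,0],"offset":[-0.0011,0.0037,0.13],"jaw":0},{"twist":[0,0,0],"offset":[-0.0011,0.0037,0.142],"jaw":0},{"twist":[0,0,0],"offset":[-0.0011,0.0037,0.1465],"jaw":0},{"twist":[0,0,0],"offset":[-0.0011,0.0037,0.1465],"jaw":-0.4},{"twist":[0,0,0],"offset":[-0.0011,0.0037,0.1465],"jaw":-1}]' 55
python3 -m creep '[{"twist":[0,0,0],"offset":[0,0,0],"jaw":-1},{"twist":[0,0,0],"offset":[0,0,0],"jaw":-1},{"twist":[0,0,0],"offset":[0,0,0],"jaw":-1}]' 55
```

```text
time_s: 23.68
tool_pos: [0.536, 0.146, 0.0179]
tcp_rot: [0.63, 0.776, 0.0, 0.0]
wrist_force: [-0.2, 0.4, 0.2]
grip_width: 0.293
finger_force: 0.0
time_s: 24.05
tool_pos: [0.5347, 0.1458, 0.0176]
tcp_rot: [0.63, 0.776, -0.001, -0.001]
wrist_force: [-5.2, -0.9, 5.5]
grip_width: 0.134
finger_force: 55.0
```

```bash
python3 -m creep '[{"twist":[0,0,0],"offset":[0,-0.0005,-0.004],"jaw":-1},{"twist":[0,0,0],"offset":[0,-0.0007,-0.008],"jaw":-1},{"twist":[0,0,0],"offset":[0,-0.0007,-0.012],"jaw":-1},{"twist":[0,0,0],"offset":[0,-0.0007,-0.016],"jaw":-1},{"twist":[0,0,0],"offset":[0,-0.0007,-0.02],"jaw":-1},{"twist":[0,0,0],"offset":[0,-0.0007,-0.022],"jaw":-1},{"twist":[0,0,0],"offset":[0,-0.0007,-0.022],"jaw":-1}]' 55
```

```text
time_s: 24.92
tool_pos: [0.5345, 0.1458, 0.0391]
tcp_rot: [0.63, 0.776, -0.0, -0.0]
wrist_force: [-3.2, -0.2, -14.2]
grip_width: 0.133
finger_force: 55.0
```

```bash
python3 -m creep '[{"twist":[0,0,-6],"offset":[0,0,0],"jaw":-1},{"twist":[0,0,-12],"offset":[0,0,0],"jaw":-1},{"twist":[0,0,-18],"offset":[0,0,0],"jaw":-1},{"twist":[0,0,-24],"offset":[0,0,0],"jaw":-1},{"twist":[0,0,-30],"offset":[0,0,0],"jaw":-1},{"twist":[0,0,-36],"offset":[0,0,0],"jaw":-1},{"twist":[0,0,-42],"offset":[0,0,0],"jaw":-1}]'
python3 -m creep '[{"twist":[0,0,-7],"offset":[0,0,0],"jaw":-1},{"twist":[0,0,-14],"offset":[0,0,0],"jaw":-1},{"twist":[0,0,-21],"offset":[0,0,0],"jaw":-1},{"twist":[0,0,-28],"offset":[0,0,0],"jaw":-1},{"twist":[0,0,-33],"offset":[0,0,0],"jaw":-1},{"twist":[0,0,-36],"offset":[0,0,0],"jaw":-1},{"twist":[0,0,-37.3],"offset":[0,0,0],"jaw":-1},{"twist":[0,0,-37.3],"offset":[0,0,0],"jaw":-1}]'
python3 -c "
from h import *;o=get_obs();print(o['ft_torque'],np.degrees(np.arctan2(*R.from_quat(o['tcp_rot']).as_matrix()[1::-1,0])))"
```

```text
time_s: 25.8
tool_pos: [0.535, 0.1462, 0.0391]
tcp_rot: [0.309, 0.951, 0.0, -0.0]
wrist_force: [-1.2, 1.2, -12.9]
grip_width: 0.133
finger_force: 55.0
time_s: 26.8
tool_pos: [0.535, 0.1466, 0.0391]
tcp_rot: [-0.01, 1.0, 0.001, 0.0]
wrist_force: [-1.2, 4.5, -13.8]
grip_width: 0.133
finger_force: 55.0
[1.18473903 0.03926707 0.00775694] -178.89366263917728
```

```bash
python3 -m creep '[{"twist":[0,0,0],"offset":[0,0,0.002],"jaw":-1},{"twist":[0,0,0],"offset":[0,0,0.004],"jaw":-1},{"twist":[0,0,0],"offset":[0,0,0.006],"jaw":-1},{"twist":[0,0,0],"offset":[0,0,0.008],"jaw":-1},{"twist":[0,0,0],"offset":[0,0,0.01],"jaw":-1},{"twist":[0,0,0],"offset":[0,0,0.012],"jaw":-1},{"twist":[0,0,0],"offset":[0,0,0.0135],"jaw":-1},{"twist":[0,0,0],"offset":[0,0,0.0145],"jaw":-1}]'
python3 -m creep '[{"twist":[0,0,0],"offset":[0,0,0.0004],"jaw":-1},{"twist":[0,0,0],"offset":[0,0,0.0008],"jaw":-1},{"twist":[0,0,0],"offset":[0,0,0.0012],"jaw":-1},{"twist":[0,0,0],"offset":[0,0,0.0012],"jaw":-1}]'
```

```text
time_s: 27.8
tool_pos: [0.5352, 0.1466, 0.0251]
tcp_rot: [-0.01, 1.0, 0.001, 0.0]
wrist_force: [-1.2, 5.6, -10.0]
grip_width: 0.131
finger_force: 55.0
time_s: 28.3
tool_pos: [0.5352, 0.1466, 0.0239]
tcp_rot: [-0.01, 1.0, 0.001, 0.0]
wrist_force: [-2.6, 5.6, -8.5]
grip_width: 0.135
finger_force: 55.0
```

```bash
python3 -m creep '[{"twist":[0,0,0],"offset":[0,0,0.0004],"jaw":-1},{"twist":[0,0,0],"offset":[0,0,0.0008],"jaw":-1},{"twist":[0,0,0],"offset":[0,0,0.001],"jaw":-1},{"twist":[0,0,0],"offset":[0,0,0.001],"jaw":-1}]'
```

```text
time_s: 28.8
tool_pos: [0.5354, 0.1466, 0.0233]
tcp_rot: [-0.01, 1.0, 0.001, 0.001]
wrist_force: [-2.3, 5.5, -6.7]
grip_width: 0.132
finger_force: 55.0
```

```bash
python3 -m creep '[{"twist":[0,0,0],"offset":[0,0,0.0004],"jaw":-1},{"twist":[0,0,0],"offset":[0,0,0.0008],"jaw":-1},{"twist":[0,0,0],"offset":[0,0,0.0012],"jaw":-1},{"twist":[0,0,0],"offset":[0,0,0.0012],"jaw":-1}]'
```

```text
time_s: 29.3
tool_pos: [0.5359, 0.1466, 0.0229]
tcp_rot: [-0.01, 1.0, 0.001, 0.001]
wrist_force: [-2.3, 6.5, -0.1]
grip_width: 0.129
finger_force: 55.0
```

```bash
python3 -m creep '[{"twist":[0,0,0],"offset":[0,0,0.0004],"jaw":-1},{"twist":[0,0,0],"offset":[0,0,0.0008],"jaw":-1},{"twist":[0,0,0],"offset":[0,0,0.0012],"jaw":-1},{"twist":[0,0,0],"offset":[0,0,0.0012],"jaw":-1}]'
```

```text
time_s: 29.8
tool_pos: [0.5364, 0.1465, 0.0223]
tcp_rot: [-0.01, 1.0, 0.001, 0.002]
wrist_force: [-2.2, 5.1, 4.1]
grip_width: 0.132
finger_force: 55.0
```

The bar rests on the barrel. Release, rise and check.

```bash
python3 -m creep '[{"twist":[0,0,0],"offset":[0,0,-0.0006],"jaw":-1},{"twist":[0,0,0],"offset":[0,0,-0.0006],"jaw":-0.6},{"twist":[0,0,0],"offset":[0,0,-0.0006],"jaw":-0.3},{"twist":[0,0,0],"offset":[0,0,-0.0006],"jaw":0},{"twist":[0,0,0],"offset":[0,0,-0.02],"jaw":0},{"twist":[0,0,0],"offset":[0,0,-0.06],"jaw":0},{"twist":[0,0,0],"offset":[0.03,0,-0.11],"jaw":0},{"twist":[0,0,0],"offset":[0.06,0,-0.16],"jaw":0}]'
python3 -m creep '[{"twist":[0,0,0],"offset":[0.02,0,-0.05],"jaw":0},{"twist":[0,0,0],"offset":[0.02,0,-0.05],"jaw":0},{"twist":[0,0,0],"offset":[0.02,0,-0.05],"jaw":0}]'
python3 - <<'E'
from m import *
ci=camera_info("wrist");im,d=capture("wrist");np.savez("pics/w7",im=im,d=d,xyz=ci["xyz"],rotation=ci["rotation"])
save("pics/c7.png",im[120:270,170:370],4)
C=cloud(im,d,ci);x,y,z=C[...,0],C[...,1],C[...,2]
k=(z>.0705)&(z<.09)&(d>0)&(abs(x-.532)<.04);print("wing",np.median(z[k]),cv2.minAreaRect(np.c_[x[k],y[k]].astype(np.float32)))
k=(abs(x-.475)<.03)&(abs(y-.145)<.012)&(z>.044)&(z<.06);print("bar",np.median(z[k]),C[k].min(0),C[k].max(0))
m=cv2.inRange(cv2.cvtColor(im,cv2.COLOR_RGB2HSV),(5,120,50),(22,255,255))>0
m&=(z>.01)&(z<.06)&(abs(x-.453)<.04)&(abs(y-.145)<.08);print(C[m].min(0),C[m].max(0))
E
```

```text
time_s: 30.8
tool_pos: [0.4744, 0.1444, 0.1816]
tcp_rot: [-0.01, 1.0, -0.0, 0.0]
wrist_force: [0.8, 0.9, 0.2]
grip_width: 0.502
finger_force: 0.0
time_s: 31.18
tool_pos: [0.455, 0.1441, 0.2295]
tcp_rot: [-0.01, 1.0, -0.0, -0.0]
wrist_force: [0.5, -0.2, -0.7]
grip_width: 0.501
finger_force: 0.0
wing 0.07968261114353989 ((0.5321863889694214, 0.14576302468776703), (0.03306201845407486, 0.01128106564283371), 1.1240253448486328)
bar 0.05010506497581321 [0.44503003 0.1371437  0.04686341] [0.50458522 0.15109872 0.05206939]
[0.44428833 0.11518144 0.03375421] [0.4605309  0.18475438 0.04350886]
```

View pics/c7.png

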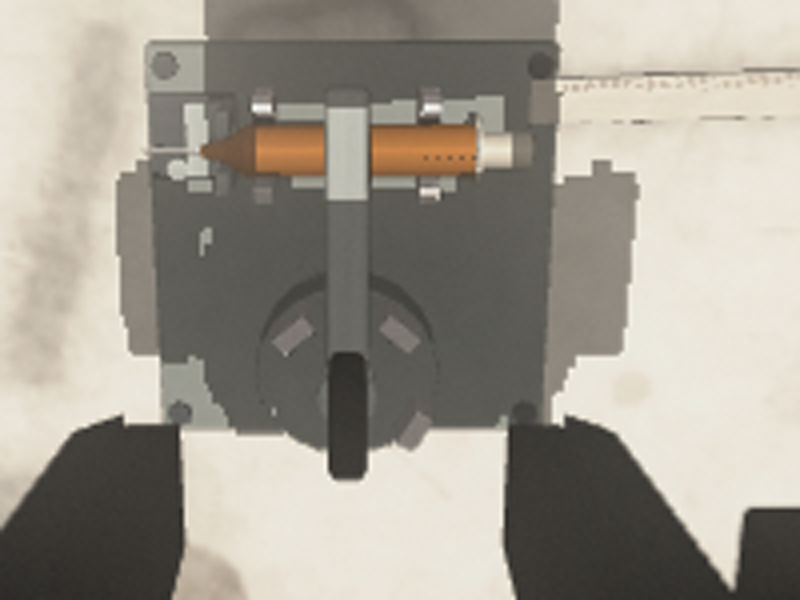

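The bar lies across the barrel at (347,150), lifted 4.3 mm. The shoulder is at the plate (235,150), the needle is through the slot, and the orange end at y = 0.1848 agrees with the felt contact position (0.1844). The gripper is clear.

```bash
python3 -c "
from workcell import *;print(hand_in())"
```

```text
the job is handed in; nothing more can be done
None
```

The smaller orange syringe is in both saddles with its shoulder bearing on the stop plate (felt at about 8 N); the bar is back over the barrel, about 4 mm above its rest height, and the job was handed in at about 31 s.

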